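Fit the small cone on a citrus juicer and hold its sprung shaft down

ROBOT

A 6-joint arm with a two-finger parallel gripper is mounted at the origin on the work surface. World frame = base frame: x ahead of the robot, y to its left, z up, the work surface at z = 0. Lengths are in m, angles in rad, forces in N, time in s.
With the tool pointing down it reaches from about 0.325 to 0.9 m from the base axis. Payload 6.1 kg.
Tool frame: the origin (TCP) lies midway between the tips of the shut fingers; the grasp point (between the pads) lies 19 mm behind it; z points along the fingers, y is the line along which they close (so a half turn about z gives the same grasp; the last joint's range is limited). The gripper opens to 85 mm and grips with 20 to 120 N. Pads are 22 mm wide; open, the fingers measure 114 mm over their backs; the gripper's body (76 mm by 85 mm) begins 54 mm behind the grasp point. The pads swing forward as they close: fully open they stand 13 mm farther back than shut.
Start: joints at [0.99, 0.22, 1.526, -0, 1.395, -0.126], TCP at [0.275, 0.561, 0.231] pointing down, gripper open.
Joint ranges: [-2.98, 2.98], [-0.91, 2.08], [0.09, 2.57], [-1.24, 4.39], [0.2, 2.65], [-2.68, 2.68]. Speed limits (rad/s): [2.57, 2.57, 3.01, 3.14, 3.14, 3.14].

INTERFACE

Orientations are given as a 3x3 rotation matrix whose columns are the frame's x, y, z axes.
In Python, from bench import r gives the robot as it stands. The module is installed in compiled form; this text tells all that it offers. Calls block until the motion is done:
- r.reach(position, orientation): joint-space move of the TCP to a pose.
- r.servo_line(position, rot=None, v=0.15): straight line of the TCP; rot=None keeps the orientation; v is the mean speed in m/s.
- r.movej(angles): joint-space move.
- r.let_go() and r.close_gripper(grip_force=None): open the fingers fully, or close them until they stop; grip_force is the grip in N (None keeps the last).
- r.wait(seconds).
- r.solve_ik(position, orientation): joint angles nearest the present ones, or None.
- r.sense(): the state.
- r.capture(name): name is "scene" or "top" or "wrist"; returns a dict with "img" (420x560x3 uint8, red, green, blue), "depth" (420x560 float32, m along the optical axis (not along the pixel's ray), 0 where there is no reading), "fov_y" (degrees; the focal length in pixels is half the picture's height over the tangent of half this angle, whatever the lens; pixels are square), "cx", "cy" (the principal point, pixels), "xyz" and "rotation" of the camera in the world. Camera axes: x right, y down, z forward; pixel columns grow to the right and rows downward; lengths in m; the calibration is good to about 2 mm. A picture is of the moment at which its call begins.
A pose or a line that the arm cannot do raises r.IKError and nothing moves.
- r.finish_job(): hands the job in; it is judged then, once.
The state is a dict: "clock": time; "qpos": joint angles; "joint_vel": joint speeds; "joint_efforts": joint torques, N m; "tcp_pos": TCP position; "ee_rot": TCP orientation; "contact_force": force on the tool from outside, world axes, zero at the start; "moment": the same for the moment, N m; "grip_width": finger opening in m; "finger_force": force on a finger pad.
Only numpy, scipy, OpenCV 4.12 (cv2) and the standard library are available. Lean on these libraries where they do the work, as an engineer would, in place of code of your own. Each camera call takes 0.05 s, during which the arm holds its last target. There are 200 camera calls.

TASK

This donated electric citrus juicer is unplugged and I want to check its switch: take the smaller of the two ribbed squeezing cones, slide it about on top of the steel drive shaft in the middle of the juicer's bowl until it drops fully down onto the shaft, then press the cone straight down until the sprung shaft is at its stop. Press firmly but without forcing it, and finish while still holding the cone pressed down, because I take my meter reading then. Leave everything else on the counter where it is.

Things in the scene. Friction and masses are not known exactly. Their poses are not given: they have to be found in the camera images.
- cone: The smaller squeezing cone, cream plastic, about 50 g, upright on the counter: flat round skirt 60 mm across, 4 mm thick; above it a ribbed bullet-shaped body, nearly straight-sided from 10 mm up (45 mm across) to 42 mm up (39 mm), grippable there from above at any yaw; tip 63 mm up. A round blind hole, 15 mm wide, 28 mm deep, opens in its flat underside. Origin: mouth of the hole; z to the tip.
- shaft_tip (a point): Centre of the top end of the juicer's upright round steel drive shaft, 12 mm thick, end chamfered to 9 mm; 144 mm above the counter unpressed, 40 mm above the strainer floor; moves with the shaft. Cone fully on: the shaft's end meets the bottom of the cone's hole, so the cone's origin is 28 mm below this point, the skirt 12 mm clear of the strainer. z up.
- drive_shaft (a joint): How far the drive shaft is pressed down (m): 0 up, 0.006 at its stop. A spring holds it up: it starts to move at about 3.6 N and takes about 9 N at the stop; it returns when released. It does not turn.
- juicer: The citrus juicer, fixed: white round motor housing 134 mm across, on it an open juice bowl, 152 mm across at its rim 132 mm above the counter, about 120 mm inside at the strainer floor; spout reaching 100 mm from the axis on its -x side; short cord and plug (look only) within 150 mm of the axis on its +y side. Origin: on the shaft's axis at counter height; z up.
- bowl_rim (a point): Centre of the juice bowl's rim circle, on the shaft's axis, 132 mm above the counter.
- large_cone: The larger cone of the set, same cream plastic, standing upright on the counter: skirt 76 mm across, 84 mm high. It does not fit the shaft. It and the small cone may stand in either of two places. Origin: centre of its underside. Leave alone.
- screwdriver: Screwdriver lying on the counter, 150 mm long, black handle 26 mm thick. Origin: middle of its length, on the counter; x along it to the tip. Leave alone.
- stapler: Black desk stapler, 135 by 38 mm, 55 mm high, x along it. Origin: centre of its underside. Leave alone.
- brown_bowl: Brown glazed bowl, 136 mm across, 62 mm high. Origin: centre of its underside. Leave alone.
- jar: White lidded jar, 94 mm across, 153 mm high. Origin: centre of its underside. Leave alone.
- mug: White mug, 80 mm across, 92 mm high, handle on its +y side. Origin: centre of its underside. Leave alone.
- meter: Black hand-held multimeter lying flat, 90 by 185 mm, 40 mm high, long along y. Origin: centre of its underside. Leave alone.
Things that resemble listed ones, but are neither listed nor needed, are in the scene too. Leave any red look-alike of the cone alone.

How it is judged:
On the way, in this order (a step that is already met when the one before it is completed fails the run):
1. the small cone has dropped fully onto the drive shaft, the shaft not yet pressed down (horizontal distance between cone and shaft_tip below 0.005 m and z of cone in the frame of shaft_tip below -0.024 m and angle between cone's own z axis and vertical below 0.15 rad and value of joint drive_shaft below 0.004 m), for 0.05 s.
2. the cone is pressed down and the shaft is at its stop (z of cone in the frame of shaft_tip below -0.025 m and value of joint drive_shaft above 0.0048 m), for 0.2 s.
At the end, for the whole second after the job is handed in: The small cone is fully on the drive shaft (its underside at least 25 mm below the shaft's tip, centred within 5 mm, within 7 degrees of upright) and at rest, the gripper's fingers still on it and pressing it with more than 4 N on the shaft, the shaft pressed at least 4.8 of its 6 mm (all of step 2 and horizontal distance between cone and shaft_tip below 0.005 m and angle between cone's own z axis and vertical below 0.12 rad and contact force between the fingers and cone above 3 N and contact force between cone and juicer above 4 N and linear speed of cone below 0.02 m/s); the arm keeps its last pose, push and grip.
It fails at once if the cone is forced: more than 50 N between it and the juicer (contact force between cone and juicer above 50 N).
It fails at once if something else on the counter is pushed away (more than 30 mm) (distance of any of large_cone, screwdriver, stapler, brown_bowl, jar, mug, meter from where it was at the start of the episode above 0.03 m).
It also fails if it takes over 45 s, if anything falls off the work surface, if the arm or the gripper's body presses on something with over 40 N, if the wrist force passes 120 N, or if a joint passes its speed limit or range.

## Working session

There is one attempt and no reset: what is moved stays moved. The work goes in short steps, each a Python script; the robot and the scene stay as the last script left them, time stands still between calls to the robot, and variables do not carry over. Pictures are saved under pics/ and viewed, at most 10 in all, crops included, and the job is handed in when it is done.

```bash
mkdir -p pics; cat > h.py <<'E'
import numpy as np, cv2
from bench import r
def cap(n):
    c=r.capture(n); np.savez(f'{n}.npz',**c); return c
def pts(c):
    f=c['img'].shape[0]/2/np.tan(np.radians(c['fov_y'])/2)
    v,u=np.mgrid[:420,:560]
    d=c['depth']
    P=np.stack([(u-c['cx'])/f*d,(v-c['cy'])/f*d,d],-1)
    return P@np.array(c['rotation']).T+c['xyz']
E
python3 - <<'E'
from h import *
for n in("scene","top"):
    c=cap(n); cv2.imwrite(f'pics/{n}.png',c['img'][...,::-1]); print(c['fov_y'],c['cx'],c['cy'],c['xyz'],c['rotation'],(c['depth']>0).mean())
print(r.sense())
E
```

```text
50.99588125430863 283.1297605240957 207.42819098874435 [ 1.44321805 -0.45319957  0.86107634] [[ 0.508445    0.52209393 -0.68476391]
 [ 0.86109296 -0.3067902   0.40546108]
 [ 0.00160991 -0.79580004 -0.60555735]] 0.9958163265306123
56.52331884620202 281.2258818714959 210.95141244668588 [0.39640025 0.06693417 1.13032388] [[ 9.53528708e-03 -9.85392041e-01  1.70034127e-01]
 [-9.99954124e-01 -9.55116982e-03  7.24577585e-04]
 [ 9.10031834e-04 -1.70033235e-01 -9.85437908e-01]] 0.9962329931972789
{'clock': 0.1, 'qpos': array([ 9.89867523e-01,  2.21155531e-01,  1.52746795e+00,  1.12465309e-05,
        1.39471030e+00, -1.26115818e-01]), 'joint_vel': array([-5.69127591e-04, -2.86847256e-03, -9.13894181e-04, -2.31902756e-04,
       -1.57257597e-03, -2.04297820e-05]), 'joint_efforts': array([ 1.76046062e-03, -4.98246789e+01, -3.90544689e+01, -1.29293012e-04,
        5.73595244e-03, -7.03025691e-06]), 'tcp_pos': array([0.27427291, 0.56101074, 0.23031874]), 'ee_rot': array([[-8.98342218e-01,  4.39295264e-01, -9.64789371e-04],
       [ 4.39296263e-01,  8.98341078e-01, -1.44942663e-03],
       [ 2.29983670e-04, -1.72590950e-03, -9.99998484e-01]]), 'contact_force': array([ 0.50074573, -0.09445178, -1.49306836]), 'moment': array([-0.07892169,  0.03989209,  0.01075293]), 'finger_force': 0.0, 'grip_width': 0.08531975238141604}
```

View pics/scene.png

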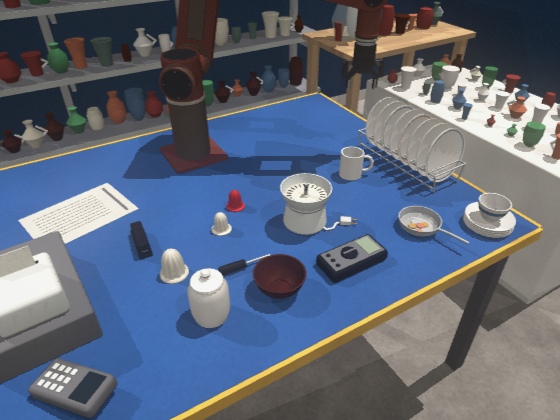

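View pics/top.png

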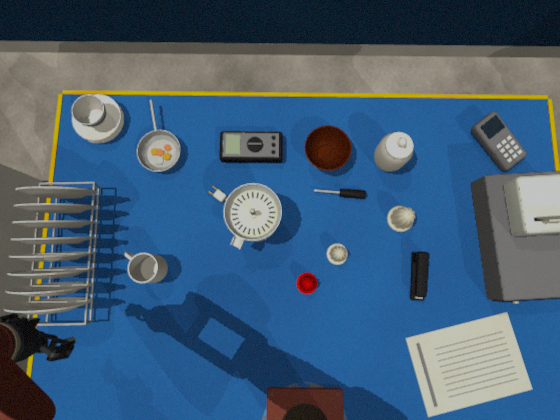

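The scene view shows the small cone at (221,223), the large one at (173,265), the red look-alike at (235,200) and the juicer at (305,203). In the top view they are at (337,254), (401,218), (307,284) and (253,213). Next I measure the small cone and the juicer.

```bash
cat > meas.py <<'E'
from h import *
def ray(c,u,v,z):
    f=210/np.tan(np.radians(c['fov_y'])/2)
    d=np.array(c['rotation'])@[(u-c['cx'])/f,(v-c['cy'])/f,1]; x=np.array(c['xyz'])
    return x+d*(z-x[2])/d[2]
def circ(p):
    s=np.linalg.lstsq(np.c_[2*p,np.ones(len(p))],(p**2).sum(1),rcond=None)[0]
    return s[:2],np.sqrt(s[2]+s[0]**2+s[1]**2)
if __name__=='__main__':
  for n,cone,jc in(("top",(337,254),(253,213)),("scene",(221,223),(305,190))):
    c=dict(np.load(n+'.npz')); P=pts(c); img=c['img'].astype(int)
    v,u=np.mgrid[:420,:560]
    near=lambda q,R:np.hypot(u-q[0],v-q[1])<R
    blue=P[(near(cone,40))&(img[...,2]>img[...,0]+50)]
    print(n,'counter z',np.median(blue[:,2]))
    m=(near(cone,20)&(img[...,0]>img[...,2]-5)&(img[...,0]-img[...,1]<50)&(img[...,0]>60)).astype(np.uint8)
    cs,_=cv2.findContours(m,0,1); k=max(cs,key=cv2.contourArea)
    print('cone ellipse',cv2.fitEllipse(k),'area',cv2.contourArea(k))
    q=P[(m>0)]; print('zmax',np.percentile(q[:,2],[1,50,99]),'tip',q[q[:,2]>.055].mean(0), (q[:,2]>.055).sum())
    W=np.array([ray(c,*p,0.003) for p in k[:,0]]); print('contour on z=.003',circ(W[:,:2]),W.min(0),W.max(0))
    # rim
    q=P[near(jc,45)&(P[...,2]>.127)&(P[...,2]<.137)]
    rr=circ(q[:,:2]); 
    d=np.hypot(*(q[:,:2]-rr[0]).T); q=q[d>.06]; print('rim',circ(q[:,:2]),q[:,2].mean(),len(q))
    q=P[near(jc,25)&(P[...,2]>.12)]; ctr=circ(P[near(jc,45)&(P[...,2]>.127)&(P[...,2]<.137)][:,:2])[0]
    s=q[np.hypot(*(q[:,:2]-rr[0]).T)<.03]; print('shaft',s.mean(0) if len(s) else None,len(s),s[:,2].max() if len(s) else 0)
E
python3 meas.py
python3 - <<'E'
import cv2
a=cv2.imread('pics/top.png')[170:300,210:370]
b=cv2.imread('pics/scene.png')[160:250,200:345]
f=lambda x:cv2.resize(x,(390*x.shape[1]//x.shape[0],390)) 
x=cv2.resize(a,(400,325),interpolation=2);y=cv2.resize(b,(400,248),interpolation=2)
y=cv2.copyMakeBorder(y,0,77,0,0,0)
cv2.imwrite('pics/crop.png',cv2.hconcat([x,y]))
E
```

```text
top counter z 0.001088537408673318
cone ellipse ((336.8908386230469, 253.60995483398438), (19.41413688659668, 20.28848648071289), 138.71595764160156) area 307.5
zmax [5.81738155e-04 2.27813926e-02 1.13032388e+00] tip [ 0.46414368 -0.08222943  0.12976671] 77
contour on z=.003 (array([ 0.46815858, -0.09343543]), np.float64(0.028419368863534494)) [ 0.43838436 -0.12258864  0.003     ] [ 0.49575221 -0.06496023  0.003     ]
rim (array([0.56839528, 0.14206002]), np.float64(0.07333215549504035)) 0.13179644101892343 301
shaft [0.56714105 0.14181324 0.14041119] 23 0.14668314092366397
scene counter z -0.0010531437965913826
cone ellipse ((220.821044921875, 225.0037384033203), (17.421499252319336, 22.7285099029541), 173.44894409179688) area 278.0
zmax [-0.00017489  0.02368636  0.06203867] tip [ 0.52751308 -0.11455999  0.10430979] 35
contour on z=.003 (array([ 0.44796464, -0.08564396]), np.float64(0.04150590559432402)) [ 0.3919639 -0.1224534  0.003    ] [ 0.49774931 -0.05632917  0.003     ]
rim (array([0.56730808, 0.14285319]), np.float64(0.07369145965832968)) 0.12992663824986941 193
shaft [0.56876189 0.14163074 0.13366207] 34 0.14537990505747167
```

View pics/crop.png

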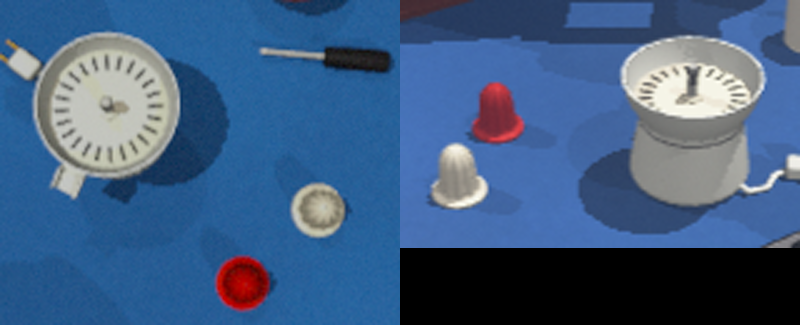

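Crop: the shaft stands up in the bowl and shows as a bright spot at about (105,102). The small cone is at (319,210) and the red one at (243,283), about 120 mm away, so I'll close perpendicular to that line. Next are wrist views over the juicer and the cone.

```bash
cat >> h.py <<'E'
s=np.sqrt(.5)
R=np.array([[-s,s,0],[s,s,0],[0,0,-1.]])
E
python3 - <<'E'
from h import *
for n,p in(("j",[.568,.142,.32]),("c",[.468,-.0934,.20])):
    r.reach(p,R); r.wait(.2); c=cap("wrist"); np.savez(f'w{n}.npz',**c); cv2.imwrite(f'pics/w{n}.png',c['img'][...,::-1])
    print(c['xyz'],c['rotation'],c['fov_y'],r.sense()['tcp_pos'],r.sense()['clock'],r.sense()['contact_force'])
cv2.imwrite('pics/w.png',cv2.resize(cv2.hconcat([cv2.imread('pics/wj.png'),cv2.imread('pics/wc.png')]),(800,300)))
E
```

```text
[0.51859966 0.19286966 0.46315114] [[ 7.06009574e-01  6.80251081e-01  1.96999869e-01]
 [ 7.08202250e-01 -6.78236946e-01 -1.96071973e-01]
 [ 2.34417484e-04  2.77944441e-01 -9.60597123e-01]] 67.2825618181419 [0.56778549 0.14269686 0.31984852] 2.2333 [ 0.68870725 -0.10386269  0.66065394]
[ 0.41952642 -0.04265965  0.34393767] [[ 0.70582682  0.68000049  0.19851404]
 [ 0.70838362 -0.67796673 -0.19635109]
 [ 0.00106707  0.27921397 -0.96022832]] 67.2825618181419 [ 0.46872308 -0.09275242  0.20052093] 3.575 [-0.06868799  0.06251198 -0.49415809]
```

View pics/w.png

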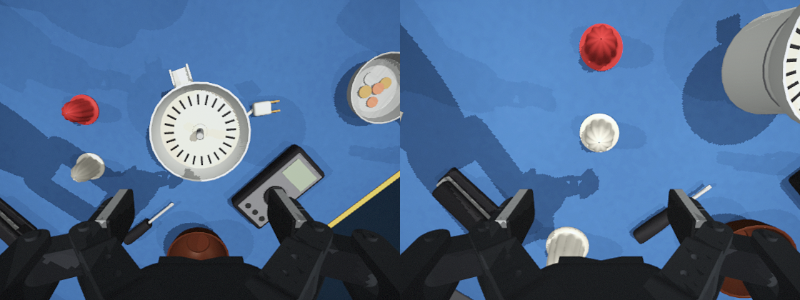

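Wrist views: the shaft tip is at about (199,131) in the left picture and the small cone at (600,133) in the right one. That is (279,183) and (280,186) at full resolution. I fit both from contours.

```bash
python3 - <<'E'
from h import *
from meas import ray,circ
v,u=np.mgrid[:420,:560]
c=dict(np.load('wc.npz')); g=c['img'].astype(int)
m=((np.hypot(u-280,v-186)<40)&(g[...,2]-g[...,0]<20)&(g[...,0]>70)).astype(np.uint8)
k=max(cv2.findContours(m,0,1)[0],key=cv2.contourArea)
W=np.array([ray(c,*p,.002) for p in k[:,0]]);print('cone',circ(W[:,:2]),np.ptp(W,axis=0))
P=pts(c);q=P[(m>0)&(c['depth']>0)&(P[...,2]>.055)&(P[...,2]<.07)];print('tip',q.mean(0),len(q),q.max(0))
c=dict(np.load('wj.npz')); P=pts(c)
q=P[(np.hypot(u-279,v-183)<90)&(np.abs(P[...,2]-.131)<.005)];o,_=circ(q[:,:2]);d=np.hypot(*(q[:,:2]-o).T);q=q[d>.065];print('rim',circ(q[:,:2]),len(q),q[:,2].max())
sh=(np.hypot(u-279,v-183)<30)&(P[...,2]>.139)&(P[...,2]<.15)
q=P[sh];print('shaft top',q.mean(0),np.ptp(q,axis=0),len(q),'px',u[sh].mean(),v[sh].mean(),ray(c,u[sh].mean(),v[sh].mean(),.144))
g=c['img'][143:223,239:319,::-1];cv2.imwrite('pics/sh.png',cv2.resize(g,(480,480),interpolation=0))
E
```

```text
cone (array([ 0.46685856, -0.0927462 ]), np.float64(0.02985482480241562)) [5.97370557e-02 6.05226010e-02 5.55111512e-17]
tip [ 0.46539175 -0.09175493  0.05963337] 631 [ 0.48056894 -0.07812831  0.06448068]
rim (array([0.56537485, 0.14347977]), np.float64(0.07303209059081085)) 2149 0.13523075821334607
shaft top [0.56505667 0.14391599 0.14381371] [0.01275047 0.01092022 0.00734667] 108 px 279.0462962962963 189.46296296296296 [0.56502681 0.14394667 0.144     ]
```

View pics/sh.png

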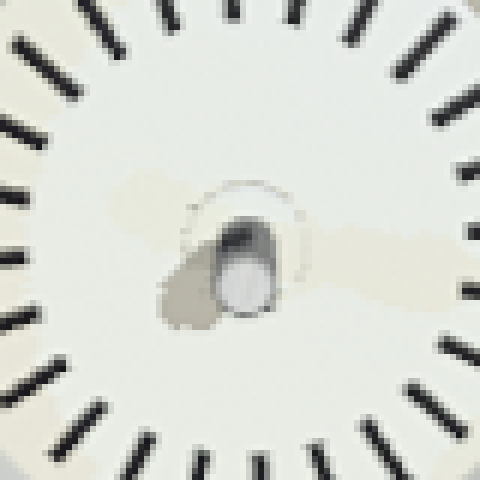

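Cone: (0.467,-0.093), skirt radius 29.9 mm and tip height 63 mm, as specified. Shaft: (0.565,0.144), top at 0.144. Now the grasp.

```bash
python3 - <<'E'
from h import *
p=np.array([.4668,-.0926])
r.servo_line([*p,.09],R); r.servo_line([*p,.012],v=.08); r.wait(.2)
s=r.sense();print(s['tcp_pos'],s['contact_force'],s['clock'])
r.close_gripper(60); r.wait(.3); s=r.sense(); print(s['tcp_pos'],s['grip_width'],s['finger_force'],s['contact_force'])
r.servo_line([*p,.10],v=.1); r.servo_line([*p,.25],v=.25); r.wait(.3)
s=r.sense(); print(s['tcp_pos'],s['grip_width'],s['finger_force'],s['contact_force'],s['clock'])
c=cap("wrist"); np.savez('wh.npz',**c); a=cv2.resize(c['img'],(400,300))
c=cap("scene"); b=cv2.resize(c['img'][120:240,140:300],(400,300),interpolation=2)
cv2.imwrite('pics/held.png',cv2.hconcat([a,b])[...,::-1])
E
```

```text
[ 0.4672383  -0.09275936  0.01253473] [-0.43680313  0.0334278   0.05218923] 5.7833
[ 0.46705782 -0.09269954  0.01267842] 0.040203348516478526 60.282152637373656 [-2.09698453  0.48995538  6.05234539]
[ 0.46617786 -0.09238138  0.2485763 ] 0.04039752203222173 60.238718479522504 [ 0.07138001 -0.20254035 -1.10796225] 8.6667
```

View pics/held.png

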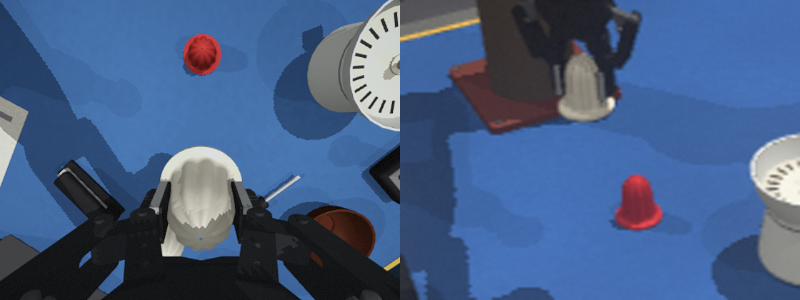

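The cone is held upright between the pads, with the skirt arc visible at (201,165). I fit that arc to get the in-hand offset.

```bash
python3 - <<'E'
from h import *
from meas import ray,circ
from scipy.optimize import least_squares
c=dict(np.load('wh.npz')); g=c['img'].astype(int); v,u=np.mgrid[:420,:560]
m=((u>222)&(u<342)&(v>195)&(v<270)&(g[...,2]-g[...,0]<20)&(g[...,0]>110)).astype(np.uint8)
k=max(cv2.findContours(m,0,1)[0],key=cv2.contourArea)[:,0]
# top edge per column = outer skirt arc (upper edge of the skirt, z = bottom+4mm)
cols=range(232,332,2); e=np.array([[x,k[k[:,0]==x][:,1].min()] for x in cols if (k[:,0]==x).any()])
print(e[::6].tolist())
for z in(.236,.240):
    W=np.array([ray(c,*p,z)[:2] for p in e])
    f=least_squares(lambda s:np.hypot(*(W-s).T)-.03,[.466,-.092],loss='soft_l1',f_scale=.001)
    print(z,f.x,np.abs(f.fun).max(),circ(W))
P=pts(c);a=P[[e[25,1]+4],[e[25,0]]];print(a)
E
```

```text
[[232, 230], [244, 217], [256, 210], [268, 205], [280, 204], [292, 205], [304, 208], [316, 216], [328, 228]]
0.236 [ 0.46700375 -0.09211573] 0.0005208128561627542 (array([ 0.46694384, -0.09205361]), np.float64(0.02992526596920433))
0.24 [ 0.46634946 -0.09146025] 0.0004315594689340112 (array([ 0.46567344, -0.09078089]), np.float64(0.029158215125534057))
[[ 0.4467586  -0.07115221  0.24043555]]
```

```bash
cat >> h.py <<'E'
def F(n=4):
    a=[]
    for _ in range(n): r.wait(.03); a.append(r.sense()['contact_force'])
    return np.mean(a,0)
E
python3 - <<'E'
from h import *
t=np.array([.5649,.1431])
r.servo_line([*t,.25],v=.25); r.servo_line([*t,.175],v=.12); r.wait(.3)
a=r.sense()['tcp_pos']; t=t+(t-a[:2]); print(a); r.servo_line([*t,.165],v=.05); r.wait(.2)
F0=F(8); print('F0',F0,r.sense()['tcp_pos'])
for z in np.arange(.160,.1325,-.0015):
    r.servo_line([*t,z],v=.03); f=F()-F0; print(round(z,4),r.sense()['tcp_pos'].round(4),f.round(2))
    if f[2]>2.5: break
np.save('st.npy',np.r_[t,z,F0]); print(r.sense()['clock'])
E
```

```text
[0.5653161  0.14320005 0.17577086]
F0 [ 0.07279215  0.06449677 -0.05408426] [0.5645681  0.14299688 0.16513135]
0.16 [0.5645 0.143  0.1599] [ 0.14 -0.27 -0.33]
0.1585 [0.5645 0.143  0.1585] [-0.37 -0.37 -0.21]
0.157 [0.5645 0.143  0.157 ] [ 0.24 -0.07 -0.14]
0.1555 [0.5645 0.143  0.1555] [-0.41  0.14 -0.76]
0.154 [0.5645 0.143  0.154 ] [-0.43 -0.2  -0.43]
0.1525 [0.5645 0.143  0.1525] [ 0.1  -0.45 -0.13]
0.151 [0.5645 0.143  0.151 ] [ 0.06 -0.18 -0.58]
0.1495 [0.5645 0.143  0.1495] [-0.4  -0.16 -0.12]
0.148 [0.5645 0.143  0.148 ] [-0.47  0.03 -0.43]
0.1465 [0.5645 0.143  0.1465] [-0.52 -0.47 -0.39]
0.145 [0.5645 0.143  0.145 ] [-0.07  0.11 -0.19]
0.1435 [0.5645 0.143  0.1435] [-0.18 -0.06 -0.36]
0.142 [0.5645 0.143  0.142 ] [ 0.29  0.05 -0.8 ]
0.1405 [0.5645 0.143  0.1405] [-0.25 -0.26 -0.5 ]
0.139 [0.5645 0.143  0.139 ] [-0.03 -0.32 -0.18]
0.1375 [0.5645 0.143  0.1375] [ 0.08  0.1  -0.82]
0.136 [0.5645 0.143  0.136 ] [ 0.12  0.59 -0.51]
0.1345 [0.5645 0.143  0.1345] [-0.09 -0.07 -0.71]
0.133 [0.5645 0.143  0.133 ] [-0.03 -0.18 -0.5 ]
19.1833
```

The cone dropped straight onto the shaft: the tool is 24 mm below the first-contact height with no force. I continue to the hole bottom, pause, then press by force.

```bash
python3 - <<'E'
from h import *
d=np.load('st.npy'); t=d[:2];F0=d[3:]
paused=False
for z in np.arange(.1323,.1195,-.0006):
    r.servo_line([*t,z],v=.015); f=F(3)-F0; print(round(z,4),r.sense()['tcp_pos'].round(4),f.round(2))
    if f[2]>2 and not paused: r.wait(.3); paused=True
    if f[2]>12: break
r.wait(.5); s=r.sense(); print(F()-F0,s['tcp_pos'],s['finger_force'],s['grip_width'],s['clock'])
c=cap("scene"); a=cv2.resize(c['img'][140:240,240:373],(400,300),interpolation=2)
c=cap("wrist"); cv2.imwrite('pics/press.png',cv2.hconcat([a,cv2.resize(c['img'],(400,300))])[...,::-1])
E
```

```text
0.1323 [0.5645 0.143  0.1323] [-0.54 -0.24 -0.87]
0.1317 [0.5645 0.143  0.1317] [-0.56 -0.34 -0.61]
0.1311 [0.5645 0.143  0.1311] [ 0.39 -0.45 -0.18]
0.1305 [0.5645 0.143  0.1305] [ 0.03 -0.16 -0.4 ]
0.1299 [0.5645 0.143  0.1299] [ 0.05 -0.67 -0.57]
0.1293 [0.5645 0.143  0.1293] [ 0.11  0.21 -0.42]
0.1287 [0.5646 0.143  0.1288] [ 0.   -0.1   0.38]
0.1281 [0.5647 0.143  0.1284] [-0.98 -0.11  2.93]
0.1275 [0.5646 0.143  0.1276] [-0.31  0.21  3.59]
0.1269 [0.5646 0.143  0.127 ] [-0.04  0.26  3.88]
0.1263 [0.5646 0.143  0.1264] [-0.63 -0.52  4.84]
0.1257 [0.5646 0.143  0.1259] [0.18 0.33 5.29]
0.1251 [0.5646 0.143  0.1253] [-0.21 -0.02  5.7 ]
0.1245 [0.5646 0.143  0.1248] [-0.78 -0.08  6.34]
0.1239 [0.5646 0.143  0.1243] [-1.13 -0.71  6.78]
0.1233 [0.5647 0.143  0.1238] [-0.95 -0.62  7.26]
0.1227 [0.5647 0.143  0.1233] [-1.1  -0.04  7.56]
0.1221 [0.5647 0.1431 0.1228] [-1.5  -0.24  8.15]
0.1215 [0.5648 0.143  0.1225] [-2.42 -0.4  10.27]
0.1209 [0.5649 0.143  0.1225] [-4.17 -1.1  12.81]
[-4.26310992 -0.59514848 13.03778085] [0.56490283 0.14304821 0.12251607] 62.0878693825216 0.04040427115142357 26.9833
```

View pics/press.png

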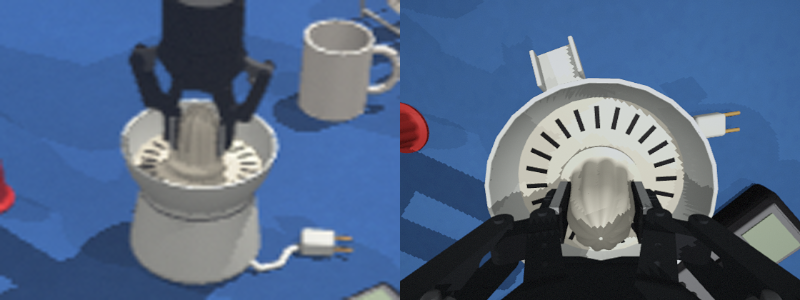

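The cone sits fully down in the bowl, upright and gripped. The tool moved 6 mm from contact, from 0.1285 to 0.1225, then the force rose sharply to 13 N, so the shaft is at its stop.

```bash
python3 -c "
from h import *
print(r.finish_job())"
```

```text
the job is handed in; nothing more can be done
None
```

The small cone is fully on the drive shaft and held pressed down at its stop with about 13 N, ready for your meter reading; the job was handed in with no verdict returned.

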